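# Seat the row of sampler vials by touch

### The arm

A 6-joint arm with a two-finger parallel gripper is mounted at the origin on the work surface. World frame = base frame: x ahead of the robot, y to its left, z up, the work surface at z = 0. Lengths are in m, angles in rad, forces in N, time in s.
With the tool pointing down it reaches from about 0.35 to 0.775 m from the base axis. Payload 7.3 kg.
Tool frame: the origin (TCP) lies between the finger pads; the fingertips stand 25 mm ahead of it and the grasp point (between the pads) lies 6 mm ahead of it; y points along the fingers, z is the direction in which the jaws open and shut, and the axes are right-handed (so a half turn about y gives the same grasp; the last joint's range is limited). The gripper opens to 92 mm and grips with 3 to 60 N. Pads are 19 mm wide; open, the fingers measure 130 mm over their backs; the gripper's body (75 mm by 190 mm) begins 47 mm behind the grasp point.
Start: joints at [1.028, 0.342, 1.524, -0, 1.275, -0.146], TCP at [0.203, 0.484, 0.252] pointing down, gripper open.
Joint ranges: [-2.53, 2.53], [-0.77, 2.02], [0.04, 2.7], [-1, 4.14], [0.28, 2.66], [-3.11, 3.11]. Speed limits (rad/s): [2.57, 2.57, 3.14, 3.14, 3.14, 3.14].

### API

Orientations are given as [roll, pitch, yaw] about the fixed x, y, z axes, in that order (R = Rz(yaw) Ry(pitch) Rx(roll)).
In Python, from cell import sensors, read_camera, hand_in gives the robot as it stands. The module is installed in compiled form; this text tells all that it offers.
- The arm moves only by the tool send_rows, never from a script. Its argument "motion" is a list that holds one entry, the list of rows, each a list of 4 numbers: the shift along the tool's x, y, z in m, then the turn about the tool's y in degrees. In form: [[[tx, ty, tz, twist], ...]]. A call has 1 to 8 rows; each row is the pose to reach, as a shift and turn from the pose measured when the call began, along the tool's axes at that moment; what a row does not reach only later rows make up. A row lasts 1/10 s, in which the tool goes at most 50 mm and 8.59 degrees, less where a joint would pass 70% of its speed; a pose out of reach is approached as far as the arm can. A call with a gripper value outside its range is refused whole. "gripper" is the opening, from 0 (shut) to 1 (fully open), set as the call begins (left out, the last holds). The fingers move at their own pace and stop on an object; "grip_force" is the grip in N (left out, the last holds). Time passes only in rows, so rows that repeat a pose let the fingers close. It gives the time, the measured TCP pose, the force and the opening at its end, in the units of the state.
- sensors.observe(): the state, without advancing time (a new reading comes with each control period).
- read_camera(name): name is "scene" or "top" or "wrist"; returns a dict with "frame" (480x640x3 uint8, red, green, blue), "fx", "fy", "cx", "cy" (pixels), "extrinsics" (4x4, takes a point from world to camera coordinates). Camera axes: x right, y up, looking along -z (the intrinsics and any distortion apply to the point x, -y, -z); pixel columns grow to the right and rows downward; lengths in m; the calibration is good to about 2 mm. The wrist camera is an equidistant fisheye: a pixel r from the principal point sees the ray r / f radians off the axis. A picture is of the moment at which its call begins. There is no depth.
- hand_in(): hands the job in, once; it reports no verdict.
The state is a dict: "time": time; "qpos": joint angles; "qvel": joint speeds; "joint_efforts": joint torques, N m; "tool_pos": TCP position; "tool_rot": TCP orientation; "contact_force": force on the tool from outside, world axes, zero at the start; "torque": the same for the moment, N m; "opening": finger opening in m.
Only numpy, scipy, OpenCV 4.12 (cv2) and the standard library are available. Lean on these libraries where they do the work, as an engineer would, in place of code of your own. Each camera call takes 0.05 s, during which the arm holds its last target.

### The job

Five blue-capped vials in the curved row on the sampler carousel stand a little proud: run your fingertips along the row, starting at the vial next to the green marker, and press each cap in turn gently down until it sits fully home on its collar, leaving none out. Only press: do not pull any vial up. Leave the markers, spare vials and everything else on the bench alone, and finish clear of everything.

Things in the scene. Friction and masses are not known exactly. Their poses are not given: they have to be found in the camera images.
- carousel: light grey round sampler carousel fixed to the bench, a disc 380 mm across; origin at the centre of its underside, on the bench, z up. Its flat deck is 60 mm above. The curved row of five vials lies on a circle of 160 mm radius about its centre, on its -x side, 48 mm apart. In the middle a hub with a knob, 32 mm in radius, 94 mm above the bench.
- cap1 (a point): vial 1 of the row (at the carousel's +y end): centre of the top of its blue cap, 22 mm across, 8 mm high; moves with it. The cap slides up and down over an aluminium collar 32 mm across, its top 66 mm above the carousel's origin. Home: cap resting on the collar, this point 74 mm above the carousel's origin. Each starts 4 to 8 mm above its collar, amber glass showing in the gap.
- vial1 (a joint): how far vial 1 is pressed down, in m: 0 is 9 mm above its collar, 0.009 is fully home, cap on collar; pressed further, cap and collar give together on a cushion, about 5 N per mm, and come back; starts at 0.001 to 0.005. It slides against a steady friction of about 2.5 N, has no spring and stays where it is left.
- cap2 (a point): vial 2 of the row (counted from the carousel's +y end): centre of the top of its blue cap, 22 mm across, 8 mm high; moves with it. The cap slides up and down over an aluminium collar 32 mm across, its top 66 mm above the carousel's origin. Home: cap resting on the collar, this point 74 mm above the carousel's origin. Each starts 4 to 8 mm above its collar, amber glass showing in the gap.
- vial2 (a joint): how far vial 2 is pressed down, in m: 0 is 9 mm above its collar, 0.009 is fully home, cap on collar; pressed further, cap and collar give together on a cushion, about 5 N per mm, and come back; starts at 0.001 to 0.005. It slides against a steady friction of about 2.5 N, has no spring and stays where it is left.
- cap3 (a point): vial 3 of the row (counted from the carousel's +y end): centre of the top of its blue cap, 22 mm across, 8 mm high; moves with it. The cap slides up and down over an aluminium collar 32 mm across, its top 66 mm above the carousel's origin. Home: cap resting on the collar, this point 74 mm above the carousel's origin. Each starts 4 to 8 mm above its collar, amber glass showing in the gap.
- vial3 (a joint): how far vial 3 is pressed down, in m: 0 is 9 mm above its collar, 0.009 is fully home, cap on collar; pressed further, cap and collar give together on a cushion, about 5 N per mm, and come back; starts at 0.001 to 0.005. It slides against a steady friction of about 2.5 N, has no spring and stays where it is left.
- cap4 (a point): vial 4 of the row (counted from the carousel's +y end): centre of the top of its blue cap, 22 mm across, 8 mm high; moves with it. The cap slides up and down over an aluminium collar 32 mm across, its top 66 mm above the carousel's origin. Home: cap resting on the collar, this point 74 mm above the carousel's origin. Each starts 4 to 8 mm above its collar, amber glass showing in the gap.
- vial4 (a joint): how far vial 4 is pressed down, in m: 0 is 9 mm above its collar, 0.009 is fully home, cap on collar; pressed further, cap and collar give together on a cushion, about 5 N per mm, and come back; starts at 0.001 to 0.005. It slides against a steady friction of about 2.5 N, has no spring and stays where it is left.
- cap5 (a point): vial 5 of the row (at the carousel's -y end): centre of the top of its blue cap, 22 mm across, 8 mm high; moves with it. The cap slides up and down over an aluminium collar 32 mm across, its top 66 mm above the carousel's origin. Home: cap resting on the collar, this point 74 mm above the carousel's origin. Each starts 4 to 8 mm above its collar, amber glass showing in the gap.
- vial5 (a joint): how far vial 5 is pressed down, in m: 0 is 9 mm above its collar, 0.009 is fully home, cap on collar; pressed further, cap and collar give together on a cushion, about 5 N per mm, and come back; starts at 0.001 to 0.005. It slides against a steady friction of about 2.5 N, has no spring and stays where it is left.
- green_marker_mid (a point): loose bright green block, 18 x 18 mm, 24 mm high, 40 g, standing on the carousel's deck about 60 mm beyond one end of the row: the row begins at the vial nearest to it. The point is its centre. Not to be disturbed.
- orange_marker_mid (a point): loose orange block of the same size, standing the same way beyond the other end of the row; the point is its centre. Not to be disturbed.
- spare_vial1_mid (a point): loose amber vial with a white cap, 22 mm across, 45 mm high, standing on the deck between row and hub; the point is its centre. Not to be disturbed.
- spare_vial2_mid (a point): a second loose vial like spare vial 1. Not to be disturbed.
- bottle: loose amber bottle with a white cap, 70 mm across, 160 mm high, standing on the bench to the left; origin at the centre of its underside. Not to be disturbed.
- mouse: loose pale grey computer mouse, 105 x 60 x 30 mm, on the bench to the left; origin at the centre of its underside. Not to be disturbed.
- tissue_box: loose green and white tissue box, 120 x 120 mm, 100 mm high, on the bench to the right; origin at the centre of its underside. Not to be disturbed.
- screwdriver_grip (a point): loose screwdriver lying on the bench to the right; the point is in the middle of its handle. Not to be disturbed.

How it is judged:
By the outcome, as a careful person would: the job done as asked, in the order asked, and still so for the second after the job is handed in, with the robot touching nothing.
It also fails if it takes over 48 s, if anything falls off the work surface, if the arm or the gripper's body presses on something with over 40 N, if the wrist force passes 120 N, or if a joint passes its speed limit or range.

## Working session

There is one attempt and no reset: what is moved stays moved. The work goes in short steps, Python scripts to look and compute and a tool call to move; the robot and the scene stay as the last step left them, time stands still between calls to the robot, and variables do not carry over. Pictures are saved under pics/ and viewed, and the job is handed in when it is done.

Besides the shell and the picture viewer there is one more tool, called after "Emit:" as name([rows], argument=value, ...), one row to a line, values as JSON. send_rows: Moves the arm, as the interface text tells. Its arguments: {"type":"object","properties":{"motion":{"type":"array"},"gripper":{"type":"number"},"grip_force":{"type":"number"}},"required":["motion"]}

```bash
mkdir -p pics; python3 - <<'E'
from cell import sensors, read_camera
import cv2,numpy as np
s=sensors.observe();print(s)
for n in ["scene","top","wrist"]:
    c=read_camera(n);cv2.imwrite(f"pics/{n}0.png",c["frame"][:,:,::-1]);print(n,c["fx"],c["fy"],c["cx"],c["cy"],np.round(c["extrinsics"],4).tolist(),c.keys())
E
```

```text
{'time': 0.0, 'qpos': array([ 1.02800943e+00,  3.42763225e-01,  1.52501517e+00, -2.65354161e-06,
        1.27540739e+00, -1.46004325e-01]), 'qvel': array([ 0.00132795,  0.00098222, -0.00041226,  0.00056703,  0.00112864,
        0.00021069]), 'joint_efforts': array([ 2.70572364e-04, -4.31245279e+01, -2.44220781e+01,  7.16474955e-02,
        5.59645495e-02, -1.53433466e-04]), 'tool_pos': array([0.20267683, 0.48389948, 0.25102456]), 'tool_rot': array([-1.57237288e+00,  2.29268817e-04, -3.96781974e-01]), 'contact_force': array([-0.52943013,  0.0106987 ,  0.66107048]), 'torque': array([-0.02641599,  0.01418113,  0.01658677]), 'opening': 0.09174683362425681}
scene 512.1673150638354 512.1673150638354 321.4575931257477 234.32278673051013 [[-0.0429, 0.9991, 0.0016, 0.0578], [-0.7035, -0.0314, 0.71, 0.3062], [0.7094, 0.0293, 0.7042, -1.5257], [0.0, 0.0, 0.0, 1.0]] dict_keys(['frame', 'fx', 'fy', 'cx', 'cy', 'extrinsics'])
top 502.2041903216813 502.2041903216813 316.6576952672639 234.55279027749387 [[-0.0071, -0.9999, 0.0129, -0.0252], [0.9966, -0.006, 0.0822, -0.491], [-0.0821, 0.0134, 0.9965, -1.2588], [0.0, 0.0, 0.0, 1.0]] dict_keys(['frame', 'fx', 'fy', 'cx', 'cy', 'extrinsics'])
wrist 371.64829954431775 371.64829954431775 318.9907081508214 242.0248554406908 [[0.3854, 0.9227, -0.0012, -0.5248], [-0.8845, 0.369, -0.2856, 0.0363], [-0.263, 0.1112, 0.9584, -0.3903], [0.0, 0.0, 0.0, 1.0]] dict_keys(['frame', 'fx', 'fy', 'cx', 'cy', 'extrinsics'])
```

View pics/top0.png

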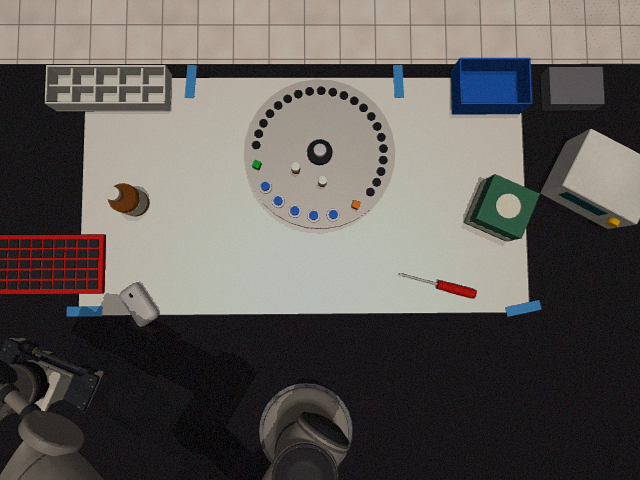

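View pics/scene0.png

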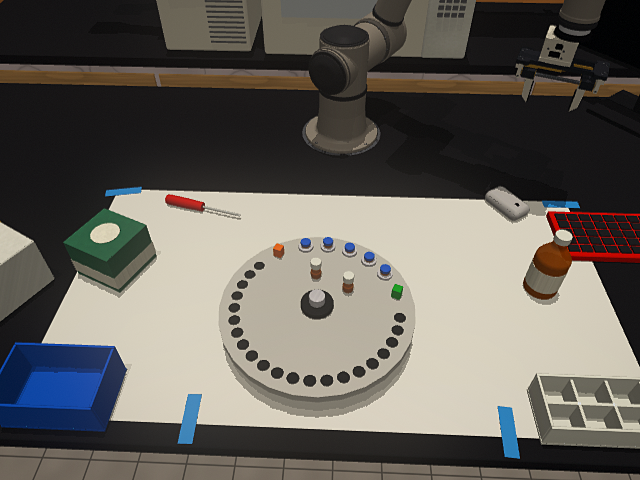

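View pics/wrist0.png

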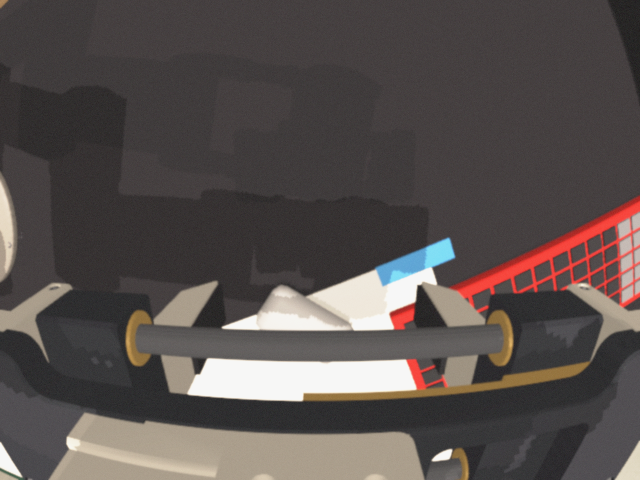

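```bash
cat > h.py <<'E'
import cv2,numpy as np
from cell import sensors, read_camera
def ray(c,u,v):
    E=np.array(c["extrinsics"]);R=E[:3,:3];o=-R.T@E[:3,3]
    d=R.T@np.array([(u-c["cx"])/c["fx"],-(v-c["cy"])/c["fy"],-1]);return o,d
def atz(c,u,v,z):
    o,d=ray(c,u,v);return o+d*(z-o[2])/d[2]
def tri(rs):
    A=0;b=0
    for o,d in rs:
        d=d/np.linalg.norm(d);P=np.eye(3)-np.outer(d,d);A=A+P;b=b+P@o
    return np.linalg.solve(A,b)
def blobs(c,lo,hi,amin=20,amax=400,roi=None):
    h=cv2.cvtColor(c["frame"],cv2.COLOR_RGB2HSV);m=cv2.inRange(h,lo,hi)
    n,l,s,ce=cv2.connectedComponentsWithStats(m)
    return [(*ce[i],s[i,4]) for i in range(1,n) if amin<s[i,4]<amax and (roi is None or roi[0]<ce[i][0]<roi[2] and roi[1]<ce[i][1]<roi[3])]
E
python3 - <<'E'
from h import *
t=read_camera("top");s=read_camera("scene")
R=(240,80,400,240);Q=(215,230,420,420)
B=((105,120,60),(130,255,255));G=((50,120,60),(75,255,255));O=((5,150,100),(18,255,255))
for nm,(lo,hi) in dict(b=B,g=G,o=O).items():
    bt=sorted(blobs(t,lo,hi,roi=R));bs=sorted(blobs(s,lo,hi,roi=Q),key=lambda a:-a[0])
    print(nm);print(np.round(bt,1).tolist(),np.round(bs,1).tolist())
    for a,b in zip(bt,bs): print(tri([ray(t,*a[:2]),ray(s,*b[:2])]).round(4), atz(t,*a[:2],.077).round(4),atz(s,*b[:2],.077).round(4))
for n,c,(x,y,w,h) in [("t",t,(240,75,160,160)),("s",s,(210,220,210,150))]:
    f=c["frame"][y:y+h,x:x+w,::-1];k=min(800//w,600//h);cv2.imwrite(f"pics/crop_{n}.png",cv2.resize(f,None,fx=k,fy=k,interpolation=cv2.INTER_CUBIC));print(n,k)
E
```

```text
b
[[264.7, 185.8, 57.0], [277.5, 200.3, 57.0], [294.4, 210.3, 55.0], [313.4, 214.9, 56.0], [332.7, 213.9, 56.0]] [[384.9, 268.4, 76.0], [368.7, 255.7, 69.0], [349.1, 246.5, 70.0], [327.4, 240.7, 64.0], [305.3, 241.5, 62.0]]
[0.6068 0.0978 0.077 ] [0.6069 0.0988 0.077 ] [0.6069 0.0967 0.077 ]
[0.5711 0.0662 0.0748] [0.5708 0.0674 0.077 ] [0.5732 0.0648 0.077 ]
[0.5462 0.0252 0.0746] [0.5459 0.0263 0.077 ] [0.5485 0.024  0.077 ]
[ 0.5343 -0.0212  0.078 ] [ 0.5344 -0.02    0.077 ] [ 0.5334 -0.0225  0.077 ]
[ 0.5367 -0.0685  0.0758] [ 0.5365 -0.0673  0.077 ] [ 0.5378 -0.0694  0.077 ]
g
[[256.4, 163.9, 54.0]] [[396.5, 291.2, 127.0]]
[0.662  0.1184 0.0733] [0.6613 0.1193 0.077 ] [0.665  0.1167 0.077 ]
o
[[355.6, 203.9, 51.0]] [[347.4, 286.9, 21.0], [278.1, 250.1, 118.0]]
[ 5.81e-01 -5.32e-02  4.00e-04] [ 0.5609 -0.1236  0.077 ] [0.6585 0.0212 0.077 ]
t 3
s 3
```

View pics/crop_t.png

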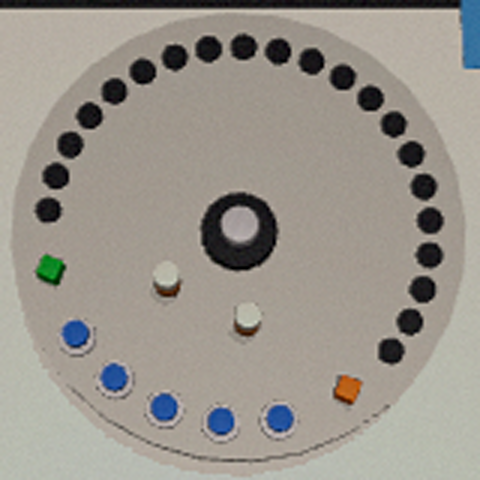

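View pics/crop_s.png

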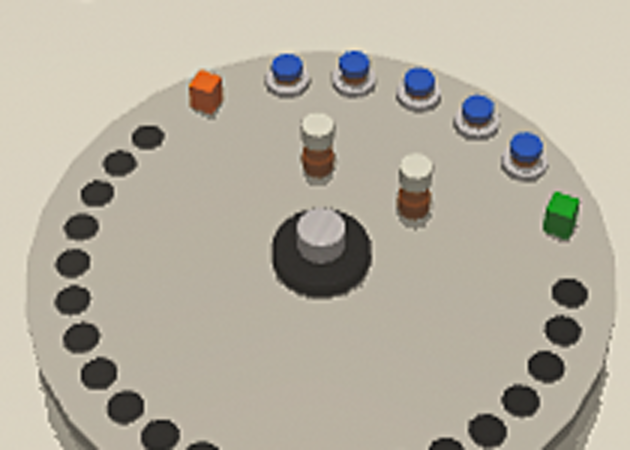

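Emit:
send_rows([
  [[0.033,0,-0.012,0],[0.066,0,-0.025,0],[0.1,0,-0.038,0],[0.134,0,-0.051,0],[0.168,0,-0.064,0],[0.202,0,-0.077,0],[0.236,0,-0.09,0],[0.27,0,-0.103,0]],
], gripper=0, grip_force=15)

```text
time: 1.05
tool_pos: [0.4129, 0.2836, 0.2515]
tool_rot: [-1.571, 0.0, -0.397]
contact_force: [-1.4, 1.2, -0.7]
opening: 0.0325
```

Emit:
send_rows([
  [[0.045,0,-0.017,0],[0.09,0,-0.034,0],[0.135,0.01,-0.051,0],[0.18,0.03,-0.068,0],[0.22,0.06,-0.084,0],[0.251,0.09,-0.096,0],[0.251,0.1,-0.096,0],[0.251,0.1,-0.096,0]],
])

```text
time: 1.85
tool_pos: [0.6061, 0.0974, 0.1489]
tool_rot: [-1.573, 0.005, -0.399]
contact_force: [-0.7, 0.3, 0.3]
opening: 0.0008
```

```bash
python3 - <<'E'
from h import *
s=sensors.observe();print({k:np.round(s[k],4) for k in ["time","tool_pos","tool_rot","contact_force","opening","qpos"]})
for n in ["scene","wrist"]:
    c=read_camera(n);f=c["frame"][:,:,::-1]
    if n=="scene": f=cv2.resize(f[130:330,220:440],None,fx=3,fy=3)
    cv2.imwrite(f"pics/{n}1.png",f)
E
```

```text
{'time': np.float64(1.85), 'tool_pos': array([0.6061, 0.0974, 0.1489]), 'tool_rot': array([-1.5733,  0.0051, -0.3985]), 'contact_force': array([-0.6769,  0.3408,  0.3494]), 'opening': np.float64(0.0008), 'qpos': array([ 3.4600e-02,  5.9690e-01,  1.4010e+00, -2.0000e-04,  1.1494e+00,
       -1.1376e+00])}
```

View pics/scene1.png

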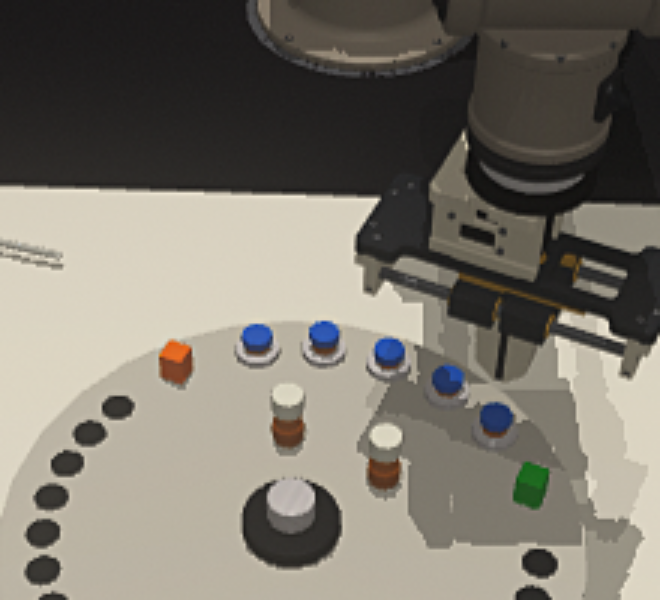

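View pics/wrist1.png

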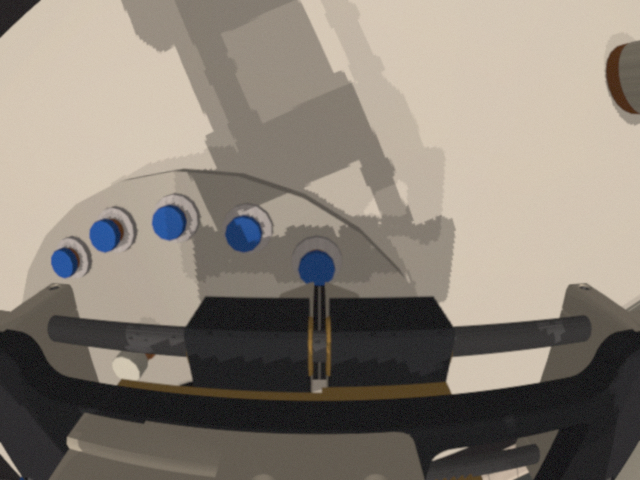

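Emit:
send_rows([
  [[0.001,0.015,0,0],[0.001,0.03,0,0],[0.001,0.038,0,0],[0.001,0.041,0,0],[0.001,0.043,0,0],[0.001,0.045,0,0],[0.001,0.047,0,0],[0.001,0.047,0,0]],
])

```text
time: 2.75
tool_pos: [0.6082, 0.0985, 0.1056]
tool_rot: [-1.57, -0.001, -0.396]
contact_force: [0.3, 1.2, 1.9]
opening: 0.0002
```

Emit:
send_rows([
  [[0,0.002,0,0],[0,0.003,0,0],[0,0.004,0,0],[0,0.004,0,0],[0,0.004,0,0]],
])

```text
time: 3.25
tool_pos: [0.6082, 0.0986, 0.1016]
tool_rot: [-1.57, -0.001, -0.396]
contact_force: [0.2, 0.2, 1.6]
opening: 0.0004
```

Emit:
send_rows([
  [[0,0.001,0,0],[0,0.002,0,0],[0,0.003,0,0],[0,0.003,0,0],[0,0.003,0,0]],
])

```text
time: 3.75
tool_pos: [0.6083, 0.0986, 0.0987]
tool_rot: [-1.57, -0.001, -0.396]
contact_force: [0.1, 0.6, 2.0]
opening: 0.0001
```

Emit:
send_rows([
  [[0,0.0005,0,0],[0,0.001,0,0],[0,0.0015,0,0],[0,0.0015,0,0]],
])

```text
time: 4.15
tool_pos: [0.6083, 0.0986, 0.0977]
tool_rot: [-1.57, -0.001, -0.396]
contact_force: [-3.1, 0.3, 8.2]
opening: 0.0004
```

Emit:
send_rows([
  [[0,-0.015,0,0],[0,-0.026,0,0],[-0.011,-0.026,-0.022,0],[-0.022,-0.026,-0.044,0],[-0.022,-0.026,-0.044,0],[-0.022,-0.018,-0.044,0],[-0.022,-0.012,-0.044,0],[-0.022,-0.008,-0.044,0]],
])

```text
time: 4.95
tool_pos: [0.5711, 0.0669, 0.1045]
tool_rot: [-1.57, -0.0, -0.396]
contact_force: [0.6, 0.5, 0.1]
opening: 0.0009
```

```bash
python3 - <<'E'
from h import *
c=read_camera("scene");f=c["frame"][:,:,::-1]
cv2.imwrite("pics/scene2.png",cv2.resize(f[190:310,260:420],None,fx=5,fy=5,interpolation=cv2.INTER_CUBIC))
print(sensors.observe()["tool_pos"])
E
```

```text
[0.57091334 0.06685607 0.10402506]
```

View pics/scene2.png

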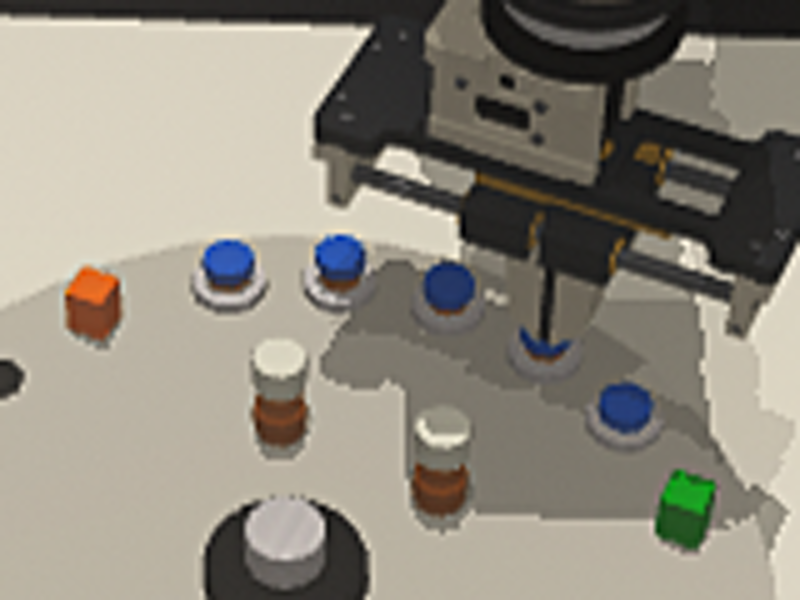

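Emit:
send_rows([
  [[0,0.0015,0,0],[0,0.003,0,0],[0,0.0045,0,0],[0,0.0055,0,0],[0,0.0065,0,0],[0,0.0065,0,0],[0,0.0065,0,0]],
])

```text
time: 5.7
tool_pos: [0.5711, 0.067, 0.0981]
tool_rot: [-1.57, -0.0, -0.396]
contact_force: [-2.3, -0.3, 4.9]
opening: 0.0004
```

Emit:
send_rows([
  [[0,0.0005,0,0],[0,0.001,0,0],[0,0.001,0,0]],
])

```text
time: 6.0
tool_pos: [0.5711, 0.067, 0.0977]
tool_rot: [-1.57, -0.001, -0.396]
contact_force: [-1.7, -0.6, 7.2]
opening: 0.0002
```

Emit:
send_rows([
  [[0,-0.015,0,0],[0,-0.026,0,0],[-0.0035,-0.026,-0.024,0],[-0.007,-0.026,-0.048,0],[-0.007,-0.026,-0.048,0],[-0.007,-0.018,-0.048,0],[-0.007,-0.012,-0.048,0],[-0.007,-0.008,-0.048,0]],
])

```text
time: 6.8
tool_pos: [0.5461, 0.026, 0.1046]
tool_rot: [-1.57, 0.0, -0.395]
contact_force: [-0.9, -0.3, -0.3]
opening: 0.0004
```

Emit:
send_rows([
  [[0,0.0015,0,0],[0,0.003,0,0],[0,0.0045,0,0],[0,0.006,0,0],[0,0.0075,0,0],[0,0.008,0,0],[0,0.008,0,0],[0,0.008,0,0]],
])

```text
time: 7.6
tool_pos: [0.5461, 0.0263, 0.0974]
tool_rot: [-1.57, -0.0, -0.395]
contact_force: [-4.0, 0.6, 7.7]
opening: 0.0005
```

Emit:
send_rows([
  [[0,-0.015,0,0],[0,-0.026,0,0],[0.0035,-0.026,-0.024,0],[0.007,-0.026,-0.048,0],[0.007,-0.026,-0.048,0],[0.007,-0.018,-0.048,0],[0.007,-0.012,-0.048,0],[0.007,-0.008,-0.048,0]],
])

```text
time: 8.4
tool_pos: [0.534, -0.02, 0.1045]
tool_rot: [-1.57, 0.001, -0.394]
contact_force: [-0.8, 0.1, 3.0]
opening: 0.0004
```

Emit:
send_rows([
  [[0,0.0015,0,0],[0,0.003,0,0],[0,0.0045,0,0],[0,0.006,0,0],[0,0.0075,0,0],[0,0.0075,0,0],[0,0.0075,0,0],[0,0.0075,0,0]],
])

```text
time: 9.2
tool_pos: [0.5341, -0.0197, 0.0976]
tool_rot: [-1.569, 0.0, -0.394]
contact_force: [-1.3, 2.2, 7.1]
opening: 0.0004
```

Emit:
send_rows([
  [[0,-0.015,0,0],[0,-0.026,0,0],[0.0105,-0.026,-0.022,0],[0.021,-0.026,-0.044,0],[0.021,-0.026,-0.044,0],[0.021,-0.018,-0.044,0],[0.021,-0.012,-0.044,0],[0.021,-0.008,-0.044,0]],
])

```text
time: 10.0
tool_pos: [0.536, -0.0675, 0.1045]
tool_rot: [-1.569, 0.002, -0.393]
contact_force: [0.4, -0.1, -0.7]
opening: 0.001
```

Emit:
send_rows([
  [[0,0.0015,0,0],[0,0.003,0,0],[0,0.0045,0,0],[0,0.006,0,0],[0,0.0075,0,0],[0,0.0075,0,0],[0,0.0075,0,0],[0,0.0075,0,0]],
])

```text
time: 10.8
tool_pos: [0.536, -0.0671, 0.0976]
tool_rot: [-1.569, 0.002, -0.393]
contact_force: [-1.8, 2.2, 7.6]
opening: 0.0007
```

Emit:
send_rows([
  [[0,-0.015,0,0],[0,-0.04,0,0],[0,-0.075,0,0],[0,-0.11,0,0],[-0.02,-0.14,0,0],[-0.05,-0.15,0,0],[-0.08,-0.15,0,0],[-0.1,-0.15,0,0]],
])

```text
time: 11.6
tool_pos: [0.4422, -0.0286, 0.248]
tool_rot: [-1.569, 0.001, -0.393]
contact_force: [-0.4, 0.9, 0.2]
opening: 0.0002
```

```bash
python3 - <<'E'
from h import *
for n,(x,y,w,h) in dict(scene=(260,200,160,120),top=(230,70,180,135*180//180+35)).items():
    c=read_camera(n);f=c["frame"][:,:,::-1]
    k=min(800//w,600//h)
    cv2.imwrite(f"pics/{n}3.png",cv2.resize(f[y:y+h,x:x+w],None,fx=k,fy=k,interpolation=cv2.INTER_CUBIC))
cv2.imwrite("pics/wrist3.png",read_camera("wrist")["frame"][:,:,::-1])
s=sensors.observe();print(s["tool_pos"],s["contact_force"],s["time"])
E
```

```text
[ 0.44344379 -0.02897615  0.24809902] [ 0.41754468 -0.60878235 -0.5239814 ] 11.75
```

View pics/scene3.png

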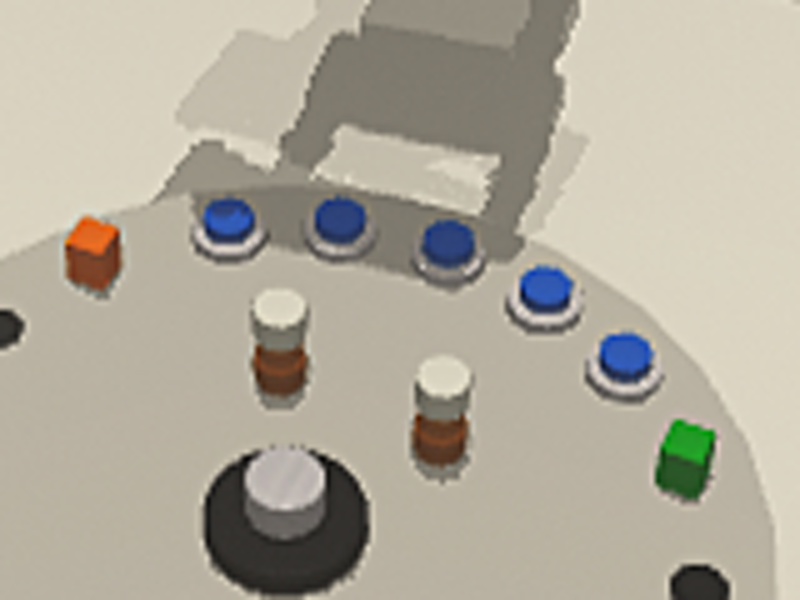

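View pics/wrist3.png

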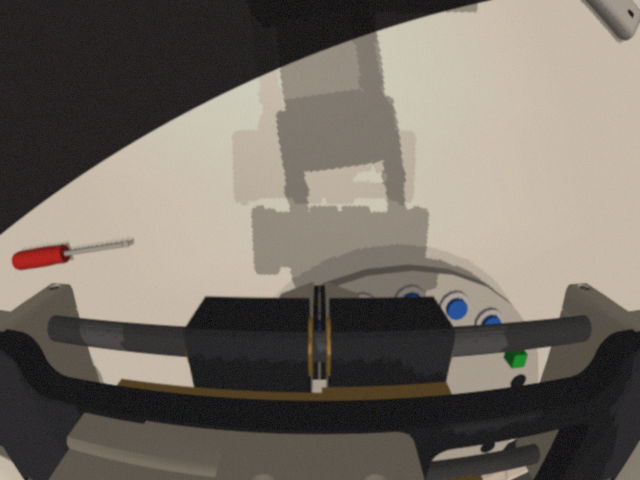

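View pics/top3.png

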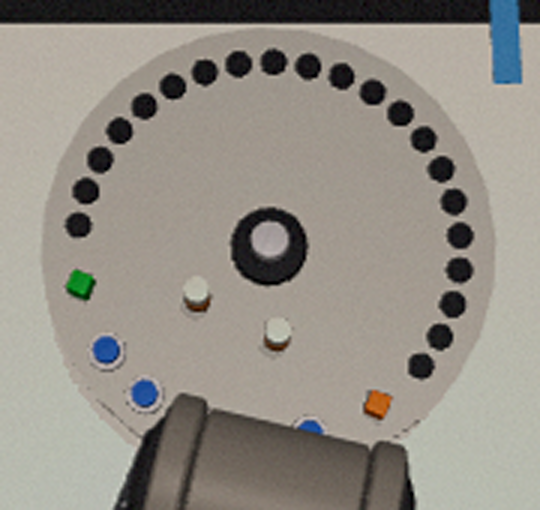

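Emit:
send_rows([
  [[0,0,0,0],[0,0,0,0],[0,0,0,0]],
])

```text
time: 12.05
tool_pos: [0.4441, -0.0293, 0.2478]
tool_rot: [-1.569, 0.001, -0.393]
contact_force: [-0.1, -0.0, 0.4]
opening: 0.0003
```

```bash
python3 - <<'E'
from h import *
from cell import hand_in
s=read_camera("scene")
b=sorted(blobs(s,(105,120,40),(130,255,255),roi=(215,230,420,420)),key=lambda a:-a[0])
P=[(.6068,.0978),(.5711,.0662),(.5462,.0252),(.5343,-.0212),(.5367,-.0685)]
for a in b: print(np.round(a,1))
print(np.abs(sensors.observe()["qvel"]).max()); print(hand_in())
E
```

```text
[384.5 270.8  77. ]
[368.4 257.4  70. ]
[349.2 248.2  69. ]
[327.5 243.5  68. ]
[305.2 243.6  68. ]
0.006232018282836463
the job is handed in; nothing more can be done
None
```

I pressed all five caps home with the fingers shut, going in order from vial 1 (next to the green marker) to vial 5, and handed the job in at about 12 s.

- **Seating:** the upward force on the fingers rose to 7–8 N on each cap, at about the height where it should sit home. That is well above the 2.5 N sliding friction, so each cap was on its collar and slightly into the cushion.
- **Last scene picture:** no amber glass shows under any cap, and all five sit 2–3 pixels lower in the image than at the start.
- **Other objects:** the markers and spare vials look unmoved. The screwdriver was only partly checked by eye, and the bottle, mouse and tissue box were not compared at the end, but the arm's path kept clear of them.
- **Finish:** the arm stopped about 0.25 m up, back towards its base, with contact force near zero.

No check failed. In the last top view the arm hid vials 3 and 4, so for those I relied on the scene camera and the force readings.

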